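# Tip the brass balls into the amber jar

## Task

In the studio, two small brass balls lie in the red spouted scoop. Take the scoop by its wooden grip, keep it about level while you rest the turned-down lip of its spout just inside the mouth of the open amber glass jar, and only then tip it, keeping the lip in the mouth until both balls are in the jar. Finish with the jar still standing and the scoop put back down on its flat base on the table, both left at rest.

Things in the scene. Friction and masses are not known exactly. Their poses are not given: they have to be found in the camera images.
- scoop: Red scoop, loose, 0.2 kg. Origin: tip of the spout's turned-down lip, 5 mm above the table when standing; x back from the lip towards the pan, z up. In mm: pan x 102 to 178, 37 wide, base z -5, walls to z 25; ramp up; level spout x 10 to 66, 29 wide, underside z 10, walls to z 26; then the lip slopes down. Wooden grip bar 14 thick (y), x 95 to 189, z 51 to 75; pinch it across y from above at x 120, z 63.
- amber_jar: Open amber glass jar, loose, about 0.5 kg, round, 84 mm wide, 100 mm high; mouth 66 mm outside, 58 inside. Origin: centre of its underside, z up. With the spout resting level on its rim the lip's tip hangs 10 mm below the rim. In one row that leads away from the robot, about 120 mm apart in x, in any order, stand a green open jar of the same shape and a closed white jar, black lid, 96 mm high; both y sides are free.
- ball_a: Brass ball, 18 mm diameter, 26 g, in the scoop's pan at the start. Origin: its centre. The ramp between pan and spout rises 20 degrees: the balls stay in the pan while the scoop is within 10 degrees of level, and roll out through the spout (24 mm wide inside) at about 30 degrees nose down or more.
- ball_b: A second brass ball, 18 mm diameter, like ball_a, in the same pan. Origin: its centre.

How it is judged:
On the way, in this order (a step that is already met when the one before it is completed fails the run):
1. the lip is in the mouth of the amber jar (its tip below the rim, within the mouth), the scoop within 17 degrees of level, both balls still in its pan (z of scoop in the frame of amber_jar between 0.03 and 0.099 m and horizontal distance between scoop and amber_jar below 0.03 m and angle between scoop's own z axis and vertical below 0.3 rad and x of each of ball_a, ball_b in the frame of scoop above 0.06 m and distance between each of ball_a, ball_b and scoop below 0.19 m), for 0.2 s.
2. both balls are in the amber jar while the lip is still in its mouth and the scoop tipped (z of scoop in the frame of amber_jar between 0.03 and 0.099 m and horizontal distance between scoop and amber_jar below 0.03 m and angle between scoop's own z axis and vertical above 0.3 rad and z of ball_a in the frame of amber_jar between 0 and 0.07 m and horizontal distance between each of ball_a, ball_b and amber_jar below 0.042 m and z of ball_b in the frame of amber_jar between 0 and 0.07 m), for 0.1 s.
At the end, for the whole second after the job is handed in: Both balls lie in the amber jar (under 70 mm above its underside, within 42 mm of its axis); the jar stands on the table within 10 degrees of upright; the scoop stands on the table within 10 degrees of level, lip tip under 20 mm high; both still (under 30 mm/s) (z of ball_a in the frame of amber_jar between 0 and 0.07 m and horizontal distance between each of ball_a, ball_b and amber_jar below 0.042 m and z of ball_b in the frame of amber_jar between 0 and 0.07 m and angle between each of amber_jar, scoop's own z axis and vertical below 0.17 rad and height (world z) of amber_jar below 0.01 m and linear speed of each of amber_jar, scoop below 0.03 m/s and height (world z) of scoop below 0.02 m); the robot touches nothing.
It fails at once if the amber jar is tipped by more than 25 degrees (angle between amber_jar's own z axis and vertical above 0.44 rad).
It also fails if it takes over 67 s, if anything falls off the work surface, if the arm or the gripper's body presses on something with over 40 N, if the wrist force passes 120 N, or if a joint passes its speed limit or range.

## Robot

A 6-joint arm with a two-finger parallel gripper is mounted at the origin on the work surface. World frame = base frame: x ahead of the robot, y to its left, z up, the work surface at z = 0. Lengths are in m, angles in rad, forces in N, time in s.
With the tool pointing down it reaches from about 0.275 to 0.85 m from the base axis. Payload 19 kg.
Tool frame: the origin (TCP) lies between the finger pads; the fingertips stand 19 mm ahead of it and the grasp point (between the pads) is the TCP (ctrl.nose_length is the distance from the TCP to the fingertips, in m); z points along the fingers, y is the direction in which the jaws open and shut (so a half turn about z gives the same grasp; the last joint's range is limited). The gripper opens to 85 mm and grips with 20 to 120 N. Pads are 22 mm wide; open, the fingers measure 114 mm over their backs; the gripper's body (76 mm by 85 mm) begins 54 mm behind the grasp point. The pads swing forward as they close: fully open they stand 13 mm farther back than shut.
Start: joints at [1.213, 0.15, 1.437, -0, 1.554, -0.134], TCP at [0.128, 0.561, 0.25] pointing down, gripper open.
Joint ranges: [-2.8, 2.8], [-0.68, 2.1], [0.12, 2.68], [-1.39, 4.53], [0.16, 2.79], [-2.81, 2.81]. Speed limits (rad/s): [1.89, 1.89, 2.22, 3.01, 3.01, 3.01].

## Interface

Orientations are given as a 3x3 rotation matrix whose columns are the frame's x, y, z axes.
In Python, from cell import ctrl, capture, job gives the robot as it stands.
- The arm moves only by the tool arm_command, never from a script. Its argument "plan" is a list of rows, each a list of 7 numbers: the shift along the tool's x, y, z in mm, then the turn, a rotation vector about the tool's x, y, z in rad, then the closure in counts, from 0 (fully open) to 255 (shut). A call has exactly 5 rows; each row is the pose to reach, as a shift and turn from the pose measured when the call began, along the tool's axes at that moment; what a row does not reach only later rows make up. A row lasts 1/10 s, in which the tool goes at most 50 mm and 8.59 degrees, less where a joint would pass 70% of its speed; a pose out of reach is approached as far as the arm can. A call with a gripper value outside its range is refused whole. The fingers move at their own pace and stop on an object; "force" is the grip in N (left out, the last holds). Time passes only in rows, so rows that repeat a pose let the fingers close, or fill a call up. It gives the time, the measured TCP pose, the force and the opening at its end, in the units of the state.
- ctrl.read_state(): the state, without advancing time (a new reading comes with each control period).
- capture(name): name is "side" or "top"; returns a dict with "color" (400x640x3 uint8, red, green, blue), "K" (3x3 intrinsics, pixels), "eye" and "orientation" of the camera in the world. Camera axes: x right, y up, looking along -z (the intrinsics and any distortion apply to the point x, -y, -z); pixel columns grow to the right and rows downward; lengths in m; the calibration is good to about 2 mm. A picture is of the moment at which its call begins. There is no depth.
- job.finish_job(): hands the job in, once; it reports no verdict.
The state is a dict: "time_s": time; "q": joint angles; "joint_velocities": joint speeds; "tau": joint torques, N m; "position": TCP position; "tool_rot": TCP orientation; "ft_force": force on the tool from outside, world axes, zero at the start; "ft_torque": the same for the moment, N m; "grip_width": opening from 0.0 (shut) to 1.0 (fully open).
Only numpy, scipy, OpenCV 4.12 (cv2) and the standard library are available. Lean on these libraries where they do the work, as an engineer would, in place of code of your own. Each camera call takes 0.05 s, during which the arm holds its last target.

## Working session

There is one attempt and no reset: what is moved stays moved. The work goes in short steps, Python scripts to look and compute and a tool call to move; the robot and the scene stay as the last step left them, time stands still between calls to the robot, and variables do not carry over. Pictures are saved under pics/ and viewed, and the job is handed in when it is done.

Besides the shell and the picture viewer there is one more tool, called after "Request:" by a JSON object that holds its "name" and its "arguments". arm_command: Moves the arm, as the interface text tells. Its arguments: {"type":"object","properties":{"plan":{"type":"array","items":{"type":"array","items":{"type":"number"}}},"force":{"type":"number"}},"required":["plan"]}

```bash
mkdir -p pics; ls
python3 - <<'E'
from cell import ctrl, capture, job
import cv2, numpy as np
s=ctrl.read_state()
print(s['time_s'],s['position'],s['tool_rot'],s['grip_width'],ctrl.nose_length)
for n in ("side","top"):
    c=capture(n); cv2.imwrite(f"pics/{n}0.png",c["color"][:,:,::-1]); print(n,c["K"],c["eye"],c["orientation"],c.keys())
E
```

```text
pics
0.0 [0.12755237 0.56045697 0.24970316] [[-9.75070564e-01  2.21894678e-01 -3.83260072e-04]
 [ 2.21894972e-01  9.75069948e-01 -1.10326520e-03]
 [ 1.28896702e-04 -1.16080491e-03 -9.99999318e-01]] 0.9973363433112433 0.019
side [[412.54874727   0.         321.18237224]
 [  0.         412.54874727 202.57303889]
 [  0.           0.           1.        ]] [0.53693205 0.72078657 0.52318977] [[-0.99934582  0.01318319 -0.03367679]
 [-0.03462839 -0.61737787  0.78590422]
 [-0.01043058  0.78655627  0.61743051]] dict_keys(['color', 'K', 'eye', 'orientation'])
top [[444.44905184   0.         318.59551904]
 [  0.         444.44905184 199.25261334]
 [  0.           0.           1.        ]] [0.50585153 0.08872484 0.80407508] [[ 0.02948186  0.99484937 -0.09698224]
 [-0.99924369  0.02687223 -0.02810557]
 [-0.02535468  0.09773749  0.9948892 ]] dict_keys(['color', 'K', 'eye', 'orientation'])
```

View pics/side0.png

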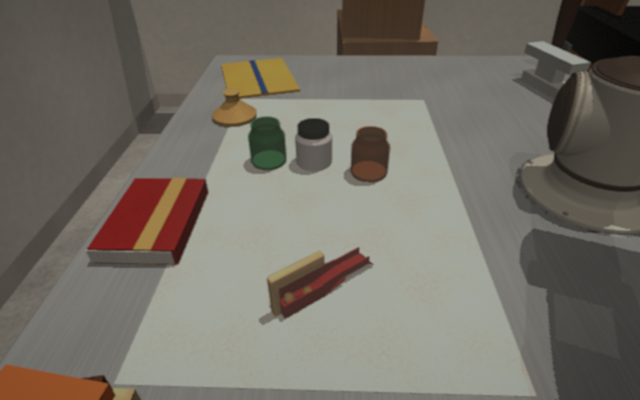

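View pics/top0.png

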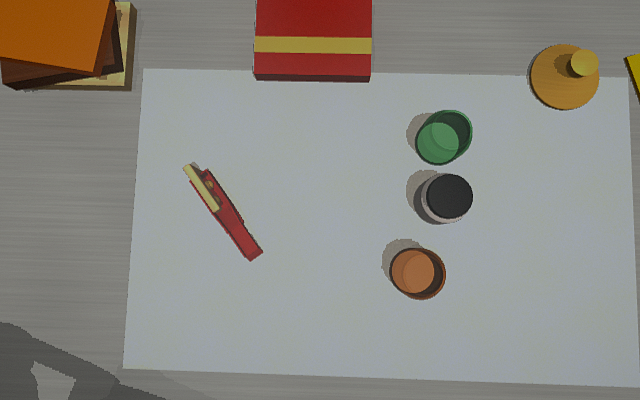

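The side picture shows the scoop at about (320,285), its lip to the upper right at about (368,258), and the jars from left to right green, white, amber at about (370,155). In the top picture the scoop runs from (185,165) to its lip at (255,258). The amber jar is at about (417,273) and is the one nearest the robot.

```bash
cat > h.py <<'E'
import numpy as np, cv2
from cell import ctrl, capture, job
def ray(c,u,v):
    K=c["K"]; d=np.array([(u-K[0,2])/K[0,0],-(v-K[1,2])/K[1,1],-1.]); return np.array(c["eye"]),np.array(c["orientation"])@d
def onz(c,uv,z):
    e,d=ray(c,*uv); return e+d*(z-e[2])/d[2]
def proj(c,p):
    q=np.array(c["orientation"]).T@(np.array(p)-np.array(c["eye"])); K=c["K"]
    return np.array([K[0,2]+K[0,0]*q[0]/-q[2],K[1,2]-K[1,1]*q[1]/-q[2]])
def cross(c1,uv1,c2,uv2):
    e1,d1=ray(c1,*uv1);e2,d2=ray(c2,*uv2)
    t=np.linalg.lstsq(np.c_[d1,-d2],e2-e1,rcond=None)[0]
    a=e1+d1*t[0];b=e2+d2*t[1]; return (a+b)/2,np.linalg.norm(a-b)
def big(m):
    cs,_=cv2.findContours(m.astype(np.uint8),cv2.RETR_EXTERNAL,cv2.CHAIN_APPROX_NONE); return max(cs,key=cv2.contourArea)
E
python3 - <<'E'
from h import *
T=capture("top");S=capture("side")
for n,c,(x0,y0,x1,y1) in (("t",T,(150,130,480,330)),("s",S,(230,90,420,340))):
    im=c["color"][y0:y1,x0:x1][:,:,::-1]
    cv2.imwrite(f"pics/z{n}.png",cv2.resize(im,None,fx=2.4,fy=2.4,interpolation=cv2.INTER_CUBIC)[:600])
im=T["color"];hsv=cv2.cvtColor(im,cv2.COLOR_RGB2HSV)
roi=np.zeros(hsv.shape[:2],bool);roi[140:280,160:290]=1
y=roi&(hsv[...,0]>14)&(hsv[...,0]<35)&(hsv[...,1]>70)
r=roi&((hsv[...,0]<9)|(hsv[...,0]>170))&(hsv[...,1]>120)
for n,m,z in (("grip",y,.08),("red",r,.03)):
    b=cv2.minAreaRect(big(m)); print(n,b); 
    for p in cv2.boxPoints(b): print(p,onz(T,p,z).round(4))
roi[:]=0;roi[235:310,375:460]=1
a=roi&(hsv[...,1]>90)
c=big(a);print(cv2.boundingRect(c),cv2.fitEllipse(c))
E
```

```text
grip ((203.47601318359375, 187.13201904296875), (56.4150276184082, 13.155073165893555), 55.304847717285156)
[182.01201 167.68402] [0.623  0.3377 0.08  ]
[192.82802 160.19601] [0.6361 0.3204 0.08  ]
[224.94002 206.58002] [0.5602 0.2628 0.08  ]
[214.12401 214.06802] [0.5474 0.28   0.08  ]
red ((226.9952850341797, 215.28408813476562), (100.79690551757812, 22.373369216918945), 52.907161712646484)
[187.6764  181.83008] [0.606  0.3433 0.03  ]
[205.52272 168.33652] [0.631  0.3128 0.03  ]
[266.31415 248.7381 ] [0.4925 0.1988 0.03  ]
[248.46785 262.23166] [0.4684 0.2289 0.03  ]
(392, 248, 54, 52) ((418.4913635253906, 272.9659118652344), (49.27090072631836, 54.17158889770508), 116.65380859375)
```

Run:
```python
import cv2
```

```text
(no output)
```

View pics/zt.png

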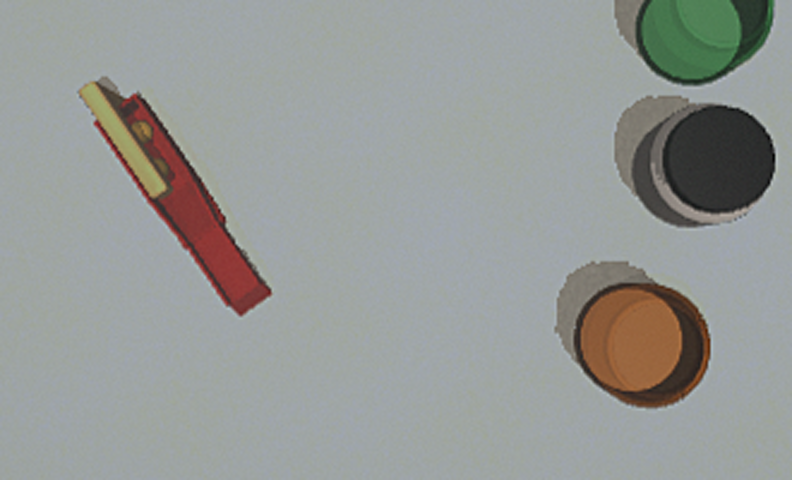

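View pics/zs.png

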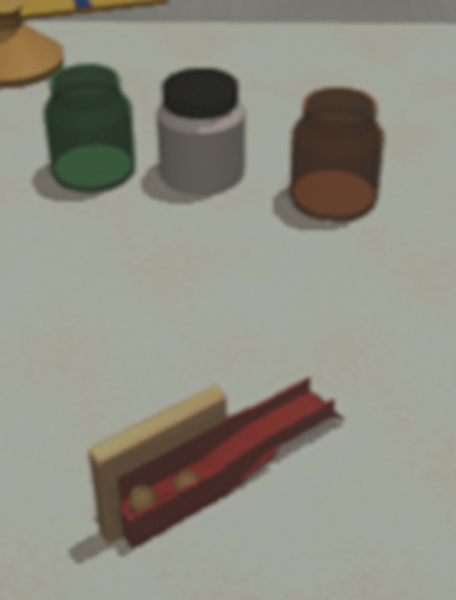

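The zooms show the grip bar's bright top from (90,85) to (160,195) in the zoomed top view, the two balls in the pan and the lip at about (255,303). In the zoomed side view the amber jar's rim ellipse is centred near (340,108) and its base near (334,193).

Run:
```python
from h import *
T=capture("top");S=capture("side")
print("rim",onz(S,(230+340/2.4,90+108/2.4),.1),"base",onz(S,(230+334/2.4,90+193/2.4),.003))
hsv=cv2.cvtColor(S["color"],cv2.COLOR_RGB2HSV)
roi=np.zeros(hsv.shape[:2],bool);roi[120:190,340:400]=1
m=roi&(hsv[...,1]>75)&(hsv[...,2]<150);b=cv2.boundingRect(big(m));print(b)
J=onz(S,(230+334/2.4,90+193/2.4),.003)[:2]
# silhouette comparison: outline in both views of jar cylinder hypotheses
hT=cv2.cvtColor(T["color"],cv2.COLOR_RGB2HSV);r2=np.zeros(hT.shape[:2],bool);r2[235:310,375:460]=1
bt=cv2.boundingRect(big(r2&(hT[...,1]>90)));print(bt)
def box(c,J):
    P=[]
    for z,r in ((0,.038),(.005,.042),(.07,.042),(.08,.033),(.1,.033)):
        for a in np.linspace(0,6.28,73): P.append(proj(c,[J[0]+r*np.cos(a),J[1]+r*np.sin(a),z]))
    P=np.array(P);return P.min(0).round(1),P.max(0).round(1)
for Jt in (J,): print(box(T,Jt),box(S,Jt))
v=T["color"].copy()[:,:,::-1].copy()
for z,r in ((.1,.033),(.1,.029),(.0,.04)):
    pts=np.array([proj(T,[J[0]+r*np.cos(a),J[1]+r*np.sin(a),z]) for a in np.linspace(0,6.28,40)])
    print(z,r,pts.min(0),pts.max(0))
A=np.array([.6295,.329]);B=np.array([.554,.2714])
u=(A-B)/np.linalg.norm(A-B);n=np.array([-u[1],u[0]])
for x,z in ((95,80),(189,80),(0,5),(10,31)):
  p=B+u*(x-95)/1000; print(x,z,p,proj(T,[*p,z/1000]),proj(S,[*p,z/1000]))
```

```text
rim [ 0.46224524 -0.04915492  0.1       ] base [ 0.46083459 -0.06141257  0.003     ]
(351, 127, 39, 55)
(392, 248, 54, 51)
(array([390.3, 247.1]), array([447.7, 299.8])) (array([350.6, 124.9]), array([390.7, 181.2]))
0.1 0.033 [404.29143359 253.47727751] [446.91425925 296.34328372]
0.1 0.029 [406.86935079 256.05344761] [444.32489814 293.72318554]
0.0 0.04 [391.01012746 248.21767208] [436.14535851 293.60495966]
95 80 [0.554  0.2714] [219.52655824 210.18456201] [323.23888874 249.21239371]
189 80 [0.62873421 0.32841577] [187.77489291 164.41883751] [269.33514747 276.7084609 ]
0 5 [0.47847075 0.21377768] [259.67528733 256.20355317] [368.04655356 257.47301609]
10 31 [0.48642119 0.21984319] [254.03114929 251.92596593] [364.43509024 249.128462  ]
```

```bash
cat >> h.py <<'E'
from scipy.spatial.transform import Rotation as Ro
def Rt(yaw,th=0):
    d=np.array([np.cos(yaw),np.sin(yaw),0]);z=np.array([0,0,1.])
    xs=d*np.cos(th)+z*np.sin(th); zs=-d*np.sin(th)+z*np.cos(th)
    return np.c_[xs,np.cross(-zs,xs),-zs]
def go(pos,R,s=None):
    s=s or ctrl.read_state(); T=np.array(s["tool_rot"])
    return (T.T@(np.array(pos)-s["position"])*1000).round(1),Ro.from_matrix(T.T@R).as_rotvec().round(4)
E
python3 - <<'E'
from h import *
print(go([.574,.2866,.2],Rt(np.radians(37.3))))
E
```

```text
(array([-496.1, -168. ,   50.1]), array([-4.0000e-04,  5.0000e-04,  2.2667e+00]))
```

Request:
{"name": "arm_command", "arguments": {"plan": [[-30,-10,0,0,0,0.14,0],[-60,-20,0,0,0,0.28,0],[-90,-30,0,0,0,0.42,0],[-120,-40,0,0,0,0.56,0],[-150,-50,0,0,0,0.7,0]], "force": 60}}

```text
time_s: 0.8
position: [0.2637, 0.4777, 0.2501]
tool_rot: [[-0.598, 0.801, -0.0], [0.801, 0.598, -0.0], [-0.0, -0.0, -1.0]]
ft_force: [0.3, 0.4, -0.3]
grip_width: 1.001
```

Run:
```python
from h import *
print(go([.574,.2866,.2],Rt(np.radians(37.3))))
```

```text
(array([-338.8,  134.3,   50.2]), array([-1.0000e-04,  4.0000e-04,  1.5611e+00]))
```

Request:
{"name": "arm_command", "arguments": {"plan": [[-34,13,0,0,0,0.145,0],[-68,27,0,0,0,0.29,0],[-102,40,0,0,0,0.435,0],[-136,54,10,0,0,0.58,0],[-170,67,20,0,0,0.725,0]]}}

```text
time_s: 1.3
position: [0.4204, 0.3807, 0.2301]
tool_rot: [[0.09, 0.996, 0.0], [0.996, -0.09, 0.0], [0.0, 0.0, -1.0]]
ft_force: [0.3, 0.2, -0.4]
grip_width: 0.997
```

Run:
```python
from h import *
print(go([.574,.2866,.15],Rt(np.radians(37.3))))
```

```text
(array([-79.9, 161.4,  80.2]), array([ 4.0e-04, -3.0e-04,  8.3e-01]))
```

Request:
{"name": "arm_command", "arguments": {"plan": [[-14,28,14,0,0,0.145,0],[-28,56,28,0,0,0.29,0],[-42,84,42,0,0,0.435,0],[-56,112,56,0,0,0.58,0],[-70,140,70,0,0,0.725,0]]}}

```text
time_s: 1.8
position: [0.5546, 0.2976, 0.1595]
tool_rot: [[0.732, 0.682, 0.0], [0.682, -0.732, 0.0], [0.0, 0.0, -1.0]]
ft_force: [0.4, 0.2, 0.0]
grip_width: 0.999
```

Run:
```python
from h import *
print(go([.574,.2866,.12],Rt(np.radians(37.3))))
c=capture("side");cv2.imwrite("pics/s1.png",c["color"][:,:,::-1])
c=capture("top");cv2.imwrite("pics/t1.png",c["color"][:,:,::-1])
```

```text
(array([ 6.7, 21.2, 39.5]), array([ 0.0002, -0.0004,  0.099 ]))
```

View pics/s1.png

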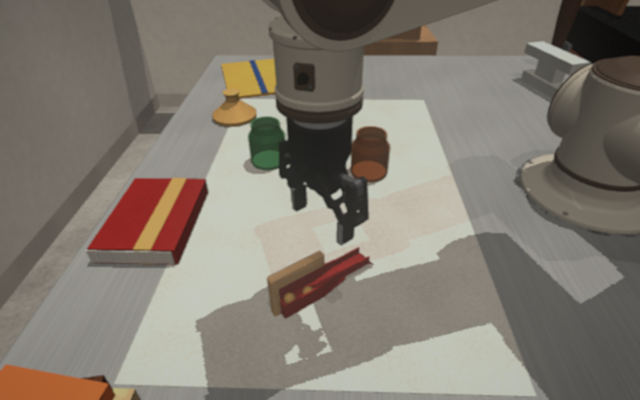

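The side picture shows the gripper above the scoop, with fingertips near (300,205) and (345,240). The scoop hasn't moved. I'll line up over the grip and go down.

Request:
{"name": "arm_command", "arguments": {"plan": [[3,10,10,0,0,0.05,0],[7,21,20,0,0,0.099,0],[7,21,30,0,0,0.099,0],[7,21,38,0,0,0.099,0],[7,21,38,0,0,0.099,0]]}}

```text
time_s: 2.4
position: [0.5737, 0.2856, 0.1184]
tool_rot: [[0.795, 0.606, -0.004], [0.606, -0.795, -0.002], [-0.004, -0.001, -1.0]]
ft_force: [-0.3, -0.7, -0.5]
grip_width: 0.999
```

Run:
```python
from h import *
print(go([.574,.2866,.068],Rt(np.radians(37.3))))
c=capture("side");cv2.imwrite("pics/s2.png",cv2.resize(c["color"][150:350,200:460,::-1],None,fx=3,fy=3))
c=capture("top");cv2.imwrite("pics/t2.png",c["color"][:,:,::-1])
```

```text
(array([ 1.1, -0.5, 50.4]), array([-0.0006,  0.0042,  0.0002]))
```

View pics/s2.png

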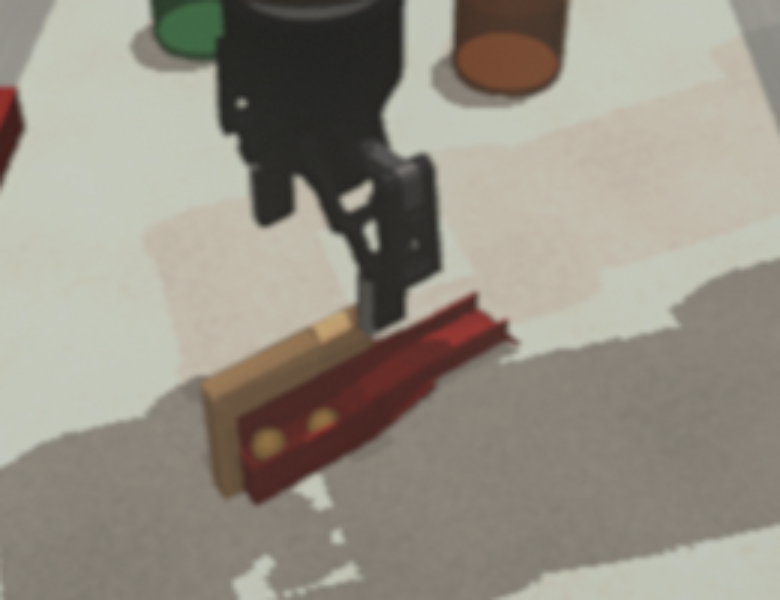

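The near finger, at about (385,320) in the zoom, is on the near side of the bar and the other is on the far side. I'll go straight down.

Request:
{"name": "arm_command", "arguments": {"plan": [[1,0,12,0,0.004,0,0],[1,0,25,0,0.004,0,0],[1,0,38,0,0.004,0,0],[1,0,50,0,0.004,0,0],[1,0,50,0,0.004,0,0]]}}

```text
time_s: 3.0
position: [0.5741, 0.2859, 0.0673]
tool_rot: [[0.796, 0.606, -0.002], [0.606, -0.796, -0.0], [-0.002, -0.001, -1.0]]
ft_force: [-1.3, 0.2, -0.3]
grip_width: 1.002
```

Request:
{"name": "arm_command", "arguments": {"plan": [[0,0,0,0,0,0,120],[0,0,0,0,0,0,200],[0,0,0,0,0,0,255],[0,0,0,0,0,0,255],[0,0,0,0,0,0,255]], "force": 60}}

```text
time_s: 3.5
position: [0.5742, 0.286, 0.0677]
tool_rot: [[0.796, 0.606, -0.002], [0.606, -0.796, -0.0], [-0.001, -0.001, -1.0]]
ft_force: [6.8, -9.0, -7.1]
grip_width: 0.154
```

Request:
{"name": "arm_command", "arguments": {"plan": [[0,0,0,0,0,0,255],[0,0,0,0,0,0,255],[0,0,0,0,0,0,255],[0,0,0,0,0,0,255],[0,0,0,0,0,0,255]]}}

```text
time_s: 4.0
position: [0.5741, 0.286, 0.0676]
tool_rot: [[0.796, 0.606, -0.002], [0.606, -0.796, -0.0], [-0.001, -0.001, -1.0]]
ft_force: [-0.3, -0.4, -3.3]
grip_width: 0.157
```

Run:
```python
from h import *
s=ctrl.read_state();print(s["time_s"],s["position"],s["ft_force"],s["grip_width"]*85)
c=capture("side");cv2.imwrite("pics/s3.png",cv2.resize(c["color"][150:350,200:460,::-1],None,fx=3,fy=3))
```

```text
4.0 [0.57412821 0.28598975 0.06763759] [-0.26261305 -0.38443149 -3.29209495] 13.310680203176483
```

View pics/s3.png

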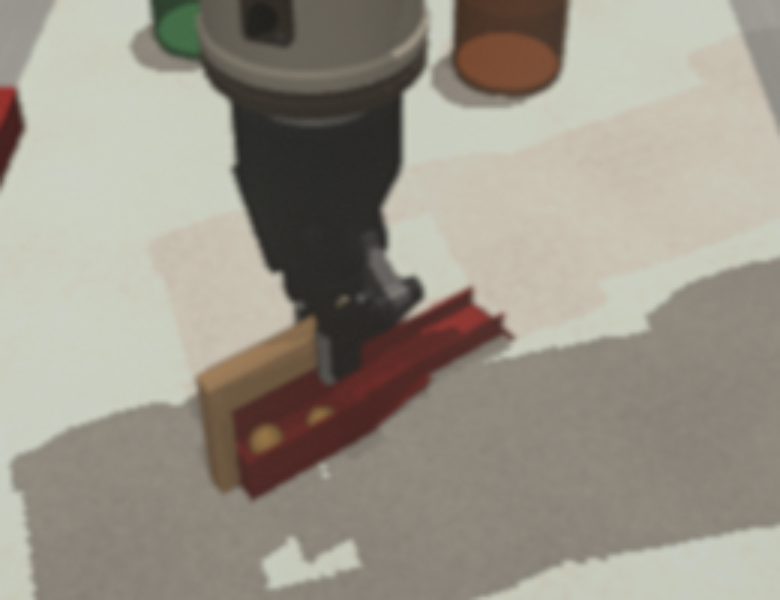

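The grip is on the bar, with an opening of 13.3 mm against 14 mm given. The balls, near (265,437) and (318,415) in the zoom, are in the pan. Next I'll lift gently.

Request:
{"name": "arm_command", "arguments": {"plan": [[0,0,-3,0,0,0,255],[0,0,-9,0,0,0,255],[0,0,-17,0,0,0,255],[0,0,-26,0,0,0,255],[0,0,-35,0,0,0,255]]}}

```text
time_s: 4.55
position: [0.5743, 0.2861, 0.1038]
tool_rot: [[0.796, 0.606, -0.001], [0.606, -0.796, 0.0], [-0.001, -0.001, -1.0]]
ft_force: [-1.3, -0.7, -2.5]
grip_width: 0.154
```

Request:
{"name": "arm_command", "arguments": {"plan": [[0,0,-12,0,0,0,255],[0,0,-25,0,0,0,255],[0,0,-38,0,0,0,255],[0,0,-51,0,0,0,255],[0,0,-64,0,0,0,255]]}}

```text
time_s: 5.05
position: [0.5744, 0.286, 0.1691]
tool_rot: [[0.796, 0.606, -0.001], [0.606, -0.796, 0.0], [-0.0, -0.001, -1.0]]
ft_force: [1.0, 0.3, -3.1]
grip_width: 0.152
```

Request:
{"name": "arm_command", "arguments": {"plan": [[0,0,-12,0,0,0,255],[0,0,-22,0,0,0,255],[0,0,-30,0,0,0,255],[0,0,-34,0,0,0,255],[0,0,-35,0,0,0,255]]}}

```text
time_s: 5.55
position: [0.5745, 0.286, 0.2043]
tool_rot: [[0.796, 0.606, -0.001], [0.606, -0.796, 0.0], [-0.0, -0.001, -1.0]]
ft_force: [0.4, -0.4, -3.5]
grip_width: 0.154
```

Run:
```python
from h import *
s=ctrl.read_state();print(s["time_s"],s["position"],s["ft_force"],s["grip_width"]*85)
p=np.array(s["position"]);R=np.array(s["tool_rot"])
c=capture("side");cv2.imwrite("pics/s4.png",cv2.resize(c["color"][150:350,200:460,::-1],None,fx=3,fy=3))
tip=p+R@[-.12,0,.0626];print(tip,proj(c,tip))
t=capture("top");cv2.imwrite("pics/t4.png",cv2.resize(t["color"][130:330,150:410,::-1],None,fx=3,fy=3));print(proj(t,tip))
print(go([.461,.059,.20],Rt(np.pi/2)))
```

```text
5.55 [0.57447036 0.28604891 0.20432962] [ 0.38367969 -0.36541532 -3.4664976 ] 13.124485296896651
[0.4789517  0.21338833 0.14175658] [373.04526723 194.43495888]
[245.46505467 258.62532516]
(array([-227.7,  112. ,    3.9]), array([-1.100e-03,  4.000e-04, -9.202e-01]))
```

View pics/s4.png

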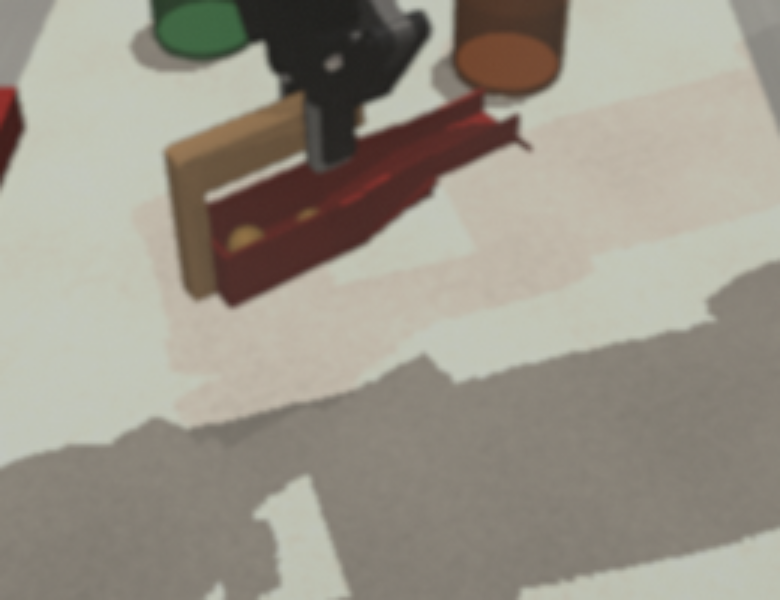

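View pics/t4.png

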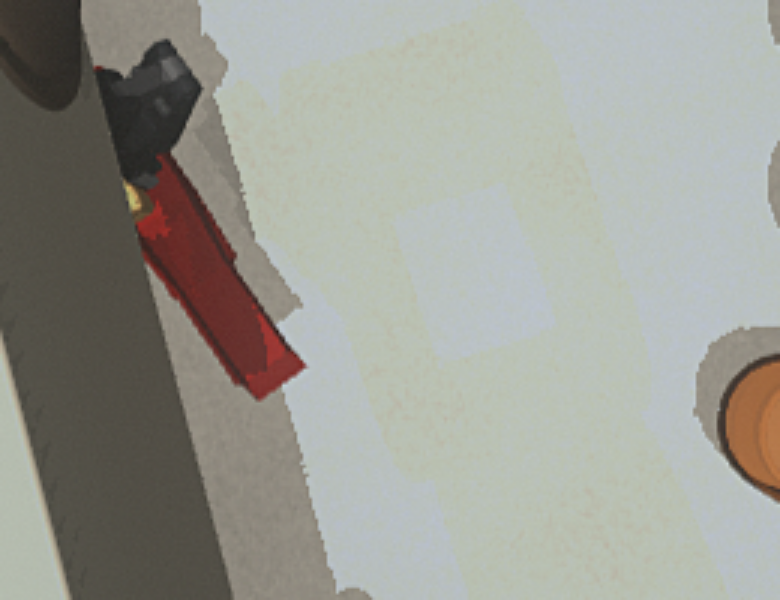

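The predicted lip position matches both pictures to within about 1 mm, at (283,383) in the top zoom and about (517,134) in the side zoom. Now I'll carry it level to the jar while turning the scoop so its spout points along -y.

Request:
{"name": "arm_command", "arguments": {"plan": [[-4,2,0,0,0,-0.02,255],[-12,6,0,0,0,-0.05,255],[-24,12,0,0,0,-0.1,255],[-38,19,0,0,0,-0.16,255],[-53,26,0,0,0,-0.22,255]]}}

```text
time_s: 6.15
position: [0.5474, 0.2325, 0.2032]
tool_rot: [[0.642, 0.767, -0.002], [0.767, -0.642, -0.0], [-0.001, -0.001, -1.0]]
ft_force: [0.5, 0.0, -3.5]
grip_width: 0.152
```

Run:
```python
from h import *
print(go([.461,.059,.20],Rt(np.pi/2)))
```

```text
(array([-188.5,   45.1,    3.4]), array([-0.0018,  0.0009, -0.6965]))
```

Request:
{"name": "arm_command", "arguments": {"plan": [[-15,4,0,0,0,-0.055,255],[-30,7,0,0,0,-0.11,255],[-45,11,0,0,0,-0.17,255],[-60,15,0,0,0,-0.23,255],[-75,18,0,0,0,-0.28,255]]}}

```text
time_s: 6.65
position: [0.5124, 0.1626, 0.2029]
tool_rot: [[0.402, 0.916, -0.003], [0.916, -0.402, -0.0], [-0.001, -0.002, -1.0]]
ft_force: [0.5, 0.2, -2.9]
grip_width: 0.148
```

Run:
```python
from h import *
print(go([.461,.059,.20],Rt(np.pi/2)))
```

```text
(array([-115.5,   -5.5,    3. ]), array([-0.0024,  0.0009, -0.4132]))
```

Request:
{"name": "arm_command", "arguments": {"plan": [[-15,-1,0,0,0,-0.055,255],[-30,-1,0,0,0,-0.11,255],[-45,-2,0,0,0,-0.165,255],[-58,-3,0,-0.001,0,-0.22,255],[-70,-3,0,-0.001,0,-0.27,255]]}}

```text
time_s: 7.15
position: [0.4809, 0.099, 0.2026]
tool_rot: [[0.14, 0.99, -0.002], [0.99, -0.14, -0.001], [-0.001, -0.002, -1.0]]
ft_force: [0.9, -0.1, -2.9]
grip_width: 0.157
```

Run:
```python
from h import *
print(go([.461,.059,.20],Rt(np.pi/2)))
```

```text
(array([-42.4, -14.1,   2.7]), array([-0.0019,  0.0009, -0.14  ]))
```

Request:
{"name": "arm_command", "arguments": {"plan": [[-12,-4,0,-0.001,0,-0.05,255],[-23,-8,0,-0.002,0,-0.09,255],[-33,-11,0,-0.002,0,-0.12,255],[-40,-13,0,-0.002,0,-0.14,255],[-42,-14,0,-0.002,0,-0.14,255]]}}

```text
time_s: 7.65
position: [0.4607, 0.0587, 0.2025]
tool_rot: [[-0.001, 1.0, -0.0], [1.0, 0.001, -0.001], [-0.001, -0.0, -1.0]]
ft_force: [-0.6, -0.1, -3.5]
grip_width: 0.153
```

Run:
```python
from h import *
s=ctrl.read_state();print(s["time_s"],s["position"],s["ft_force"],s["ft_torque"])
p=np.array(s["position"]);R=np.array(s["tool_rot"])
c=capture("side");cv2.imwrite("pics/s5.png",cv2.resize(c["color"][90:290,270:530,::-1],None,fx=3,fy=3))
tip=p+R@[-.12,0,.0626];print(tip,proj(c,tip))
t=capture("top");cv2.imwrite("pics/t5.png",cv2.resize(t["color"][170:370,250:510,::-1],None,fx=3,fy=3));print(proj(t,tip))
print(go([.461,.059,.1566],Rt(np.pi/2)))
```

```text
7.65 [0.46067966 0.05871643 0.20247225] [-0.55434501 -0.11440051 -3.4650687 ] [-0.0157124   0.0069815  -0.02139467]
[ 0.46072679 -0.06135113  0.14000195] [373.30879956 114.84807814]
[431.37645085 276.83707126]
(array([-0.1,  0.1, 46. ]), array([-0.0001,  0.0009, -0.0007]))
```

View pics/s5.png

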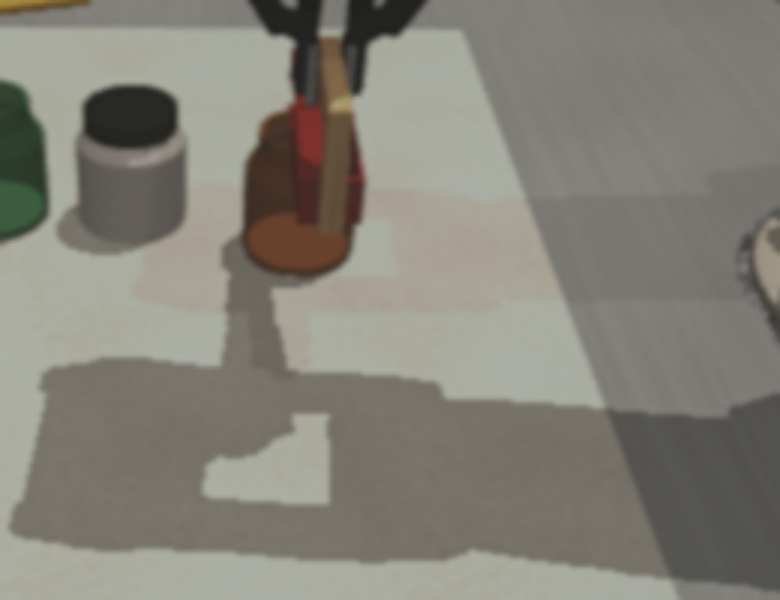

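View pics/t5.png

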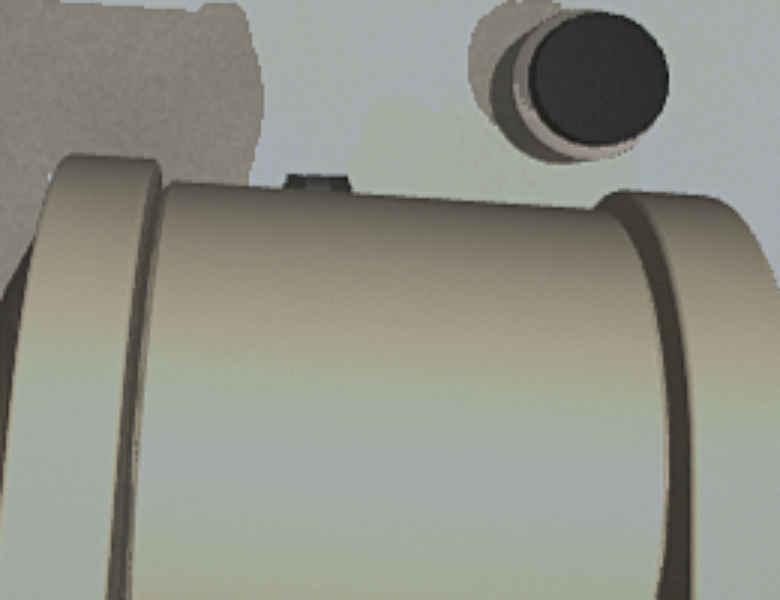

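The side picture shows the scoop straight behind the jar in its column, with the jar still in place. The lip is hidden from both cameras (the arm blocks the top view), so I'll lower in steps and watch the force.

Request:
{"name": "arm_command", "arguments": {"plan": [[0,0,4,0,0,0,255],[0,0,12,0,0,0,255],[0,0,22,0,0,0,255],[0,0,32,0,0,0,255],[0,0,38,0,0,0,255]]}}

```text
time_s: 8.25
position: [0.4605, 0.0592, 0.1631]
tool_rot: [[0.001, 1.0, -0.002], [1.0, -0.001, -0.001], [-0.001, -0.002, -1.0]]
ft_force: [0.5, 0.4, -3.2]
grip_width: 0.151
```

Request:
{"name": "arm_command", "arguments": {"plan": [[0,0,1,0,0,0,255],[0,0,3,0,0,0,255],[0,0,5,0,0,0,255],[0,0,7,0,0,0,255],[0,0,7,0,0,0,255]]}}

```text
time_s: 8.75
position: [0.4605, 0.0592, 0.1559]
tool_rot: [[0.001, 1.0, -0.002], [1.0, -0.001, -0.001], [-0.001, -0.002, -1.0]]
ft_force: [0.3, 0.3, -3.1]
grip_width: 0.156
```

Run:
```python
from h import *
s=ctrl.read_state();print(s["time_s"],s["position"],s["ft_force"],s["ft_torque"])
p=np.array(s["position"]);R=np.array(s["tool_rot"])
c=capture("side");cv2.imwrite("pics/s6.png",cv2.resize(c["color"][90:290,270:530,::-1],None,fx=3,fy=3))
tip=p+R@[-.12,0,.0626];print(tip)
```

```text
8.75 [0.4604791  0.05922626 0.15594769] [ 0.28393298  0.29366201 -3.11735784] [-0.01305576 -0.04125934  0.00685663]
[ 0.46030924 -0.06082679  0.09344971]
```

View pics/s6.png

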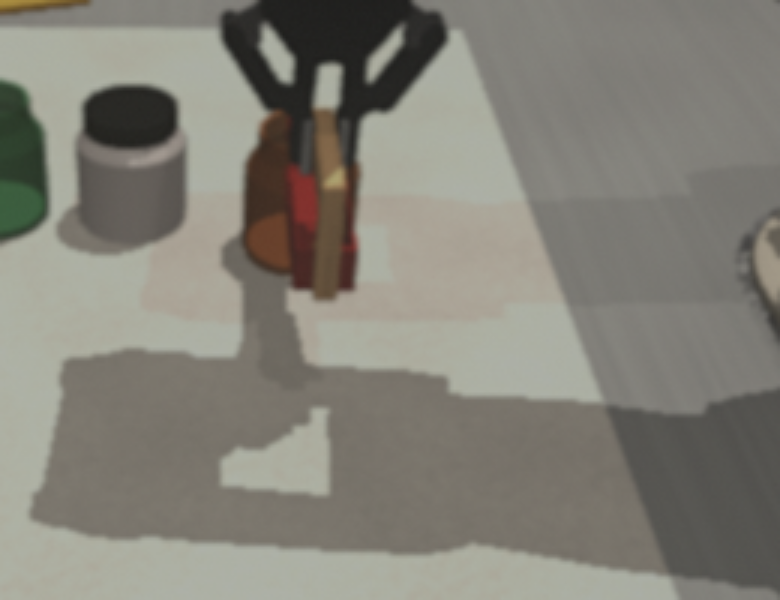

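There's no contact yet and the tip is at about 93 mm. The jar hasn't moved, so I'll lower it onto the rim.

Request:
{"name": "arm_command", "arguments": {"plan": [[0,0,0.5,0,0,0,255],[0,0,1,0,0,0,255],[0,0,1.5,0,0,0,255],[0,0,2,0,0,0,255],[0,0,2,0,0,0,255]]}}

```text
time_s: 9.3
position: [0.4605, 0.0592, 0.154]
tool_rot: [[0.001, 1.0, -0.002], [1.0, -0.001, -0.001], [-0.001, -0.002, -1.0]]
ft_force: [0.0, 0.0, -3.8]
grip_width: 0.15
```

Request:
{"name": "arm_command", "arguments": {"plan": [[0,0,0.5,0,0,0,255],[0,0,1,0,0,0,255],[0,0,1.5,0,0,0,255],[0,0,1.5,0,0,0,255],[0,0,1.5,0,0,0,255]]}}

```text
time_s: 9.8
position: [0.4605, 0.0592, 0.1525]
tool_rot: [[0.001, 1.0, -0.002], [1.0, -0.001, -0.001], [-0.001, -0.002, -1.0]]
ft_force: [0.5, -0.0, -3.0]
grip_width: 0.153
```

Request:
{"name": "arm_command", "arguments": {"plan": [[0,0,0.5,0,0,0,255],[0,0,1,0,0,0,255],[0,0,1,0,0,0,255],[0,0,1,0,0,0,255],[0,0,1,0,0,0,255]]}}

```text
time_s: 10.3
position: [0.4606, 0.0593, 0.1517]
tool_rot: [[0.001, 1.0, -0.001], [1.0, -0.001, -0.001], [-0.001, -0.001, -1.0]]
ft_force: [-0.4, 2.0, 2.3]
grip_width: 0.156
```

Run:
```python
from h import *
s=ctrl.read_state();print(s["time_s"],s["position"],s["ft_force"],s["ft_torque"])
```

```text
10.3 [0.46059788 0.05927464 0.15171869] [-0.42133816  1.9631186   2.2823511 ] [0.02913486 0.01410764 0.00250265]
```

The spout rests on the rim. The force went from -3 to +2.3 N with the tip at an estimated 89 mm, against the 90 mm expected, which agrees. Next I'll compute the tip-over arc about the rim's inner edge, with 3 mm of clearance.

```bash
cat > arc.py <<'E'
from h import *
import sys
P=np.array([.461,-.032,.0991])
def pose(th,c=.003,xs=.029,yaw=np.pi/2):
    R=Rt(yaw,th);return P+R[:,0]*(.120-xs)-R[:,2]*(.0526+c),R
if __name__=="__main__":
    s=ctrl.read_state()
    for a in sys.argv[1:]:
        th,c=map(float,a.split(",")); p,R=pose(th,c/1000); g=go(p,R,s); print(th,g[0],g[1],"tip",(p+R@[-.12,0,.0626]).round(4))
E
python3 arc.py 0,1.5 0.04,3 .09,3 .14,3 .19,3
```

```text
0.0 [-0.3  0.4 -1.5] [-0.0013  0.0007 -0.0005] tip [ 0.461  -0.061   0.0906]
0.04 [-2.6  0.4 -6.6] [-0.0012  0.0407 -0.0006] tip [ 0.461  -0.0607  0.0909]
0.09 [ -5.6   0.4 -10.9] [-0.0012  0.0907 -0.0006] tip [ 0.461  -0.0603  0.0895]
0.14 [ -8.9   0.4 -15.1] [-0.0012  0.1407 -0.0006] tip [ 0.461  -0.0597  0.0881]
0.19 [-12.4   0.4 -19.2] [-0.0012  0.1907 -0.0007] tip [ 0.461  -0.0592  0.0867]
```

Request:
{"name": "arm_command", "arguments": {"plan": [[0,0,-1.5,0,0,0,255],[-2.6,0,-6.6,0,0.04,0,255],[-5.6,0,-10.9,0,0.09,0,255],[-8.9,0,-15.1,0,0.14,0,255],[-12.4,0,-19.2,0,0.19,0,255]]}}

```text
time_s: 10.8
position: [0.4606, 0.0467, 0.1711]
tool_rot: [[0.001, 1.0, -0.001], [0.982, -0.0, 0.19], [0.19, -0.001, -0.982]]
ft_force: [-0.2, -0.7, -3.6]
grip_width: 0.156
```

```bash
python3 - <<'E'
from h import *
s=ctrl.read_state();print(s["ft_force"])
E
python3 arc.py .24,3 .29,3 .34,3 .39,3 .44,3
```

```text
[-0.19130146 -0.70555159 -3.57859055]
0.24 [-2.8  0.4 -4.3] [-0.0011  0.0489 -0.0006] tip [ 0.461  -0.0585  0.0854]
0.29 [-5.9  0.4 -8.6] [-0.0011  0.0989 -0.0006] tip [ 0.461  -0.0578  0.0841]
0.34 [ -9.2   0.4 -12.8] [-0.001   0.1489 -0.0006] tip [ 0.461  -0.057   0.0828]
0.39 [-12.8   0.4 -16.8] [-0.001   0.1989 -0.0006] tip [ 0.461  -0.0562  0.0816]
0.44 [-16.5   0.4 -20.6] [-0.001   0.2489 -0.0007] tip [ 0.461  -0.0553  0.0804]
```

Request:
{"name": "arm_command", "arguments": {"plan": [[-2.8,0.4,-4.3,0,0.05,0,255],[-5.9,0.4,-8.6,0,0.1,0,255],[-9.2,0.4,-12.8,0,0.15,0,255],[-12.8,0.4,-16.8,0,0.2,0,255],[-16.5,0.4,-20.6,0,0.25,0,255]]}}

```text
time_s: 11.3
position: [0.4609, 0.0263, 0.1883]
tool_rot: [[0.001, 1.0, -0.001], [0.904, -0.0, 0.428], [0.428, -0.001, -0.904]]
ft_force: [-0.0, 0.7, -2.4]
grip_width: 0.157
```

```bash
python3 - <<'E'
from h import *
s=ctrl.read_state();print(s["ft_force"])
E
python3 arc.py .49,3 .54,3 .59,3 .63,3 .67,3
```

```text
[-0.03566446  0.70702664 -2.37724409]
0.49 [-2.6  0.1 -4.2] [-0.0008  0.0472 -0.0008] tip [ 0.461  -0.0543  0.0793]
0.54 [-5.7  0.1 -8.6] [-0.0008  0.0972 -0.0008] tip [ 0.461  -0.0533  0.0782]
0.59 [ -9.    0.1 -12.7] [-0.0008  0.1472 -0.0008] tip [ 0.461  -0.0522  0.0771]
0.63 [-11.8   0.1 -16. ] [-0.0008  0.1872 -0.0008] tip [ 0.461  -0.0513  0.0764]
0.67 [-14.7   0.1 -19.1] [-0.0008  0.2272 -0.0008] tip [ 0.461  -0.0504  0.0756]
```

Request:
{"name": "arm_command", "arguments": {"plan": [[-2.6,0,-4.2,0,0.047,0,255],[-5.7,0,-8.6,0,0.097,0,255],[-9,0,-12.7,0,0.147,0,255],[-11.8,0,-16,0,0.187,0,255],[-14.7,0,-19.1,0,0.227,0,255]]}}

```text
time_s: 11.8
position: [0.4609, 0.0045, 0.1992]
tool_rot: [[0.001, 1.0, -0.001], [0.783, -0.0, 0.622], [0.622, -0.001, -0.783]]
ft_force: [-0.2, -0.1, -2.5]
grip_width: 0.154
```

```bash
python3 - <<'E'
from h import *
s=ctrl.read_state();print(s["ft_force"])
E
python3 arc.py .72,3 .76,3 .80,3
```

```text
[-0.23125538 -0.05485886 -2.52449857]
0.72 [-2.6  0.1 -4.2] [-0.0007  0.0483 -0.0012] tip [ 0.461  -0.0492  0.0747]
0.76 [-5.1  0.2 -7.7] [-0.0007  0.0883 -0.0012] tip [ 0.461  -0.0482  0.074 ]
0.8 [ -7.7   0.2 -11.1] [-0.0006  0.1283 -0.0012] tip [ 0.461  -0.0472  0.0734]
```

Now at about 38 degrees. I'll go on to about 44 degrees and hold.

Request:
{"name": "arm_command", "arguments": {"plan": [[-2.6,0,-4.2,0,0.048,0,255],[-5.1,0,-7.7,0,0.088,0,255],[-5.1,0,-7.7,0,0.088,0,255],[-5.1,0,-7.7,0,0.088,0,255],[-5.1,0,-7.7,0,0.088,0,255]]}}

```text
time_s: 12.3
position: [0.4609, -0.0041, 0.2022]
tool_rot: [[0.001, 1.0, -0.001], [0.726, -0.0, 0.688], [0.688, -0.001, -0.726]]
ft_force: [-0.2, 0.5, -2.9]
grip_width: 0.152
```

Request:
{"name": "arm_command", "arguments": {"plan": [[0,0,0,0,0,0,255],[0,0,0,0,0,0,255],[0,0,0,0,0,0,255],[0,0,0,0,0,0,255],[0,0,0,0,0,0,255]]}}

```text
time_s: 12.8
position: [0.4608, -0.004, 0.2022]
tool_rot: [[0.001, 1.0, -0.001], [0.726, -0.0, 0.688], [0.688, -0.001, -0.726]]
ft_force: [-0.2, 0.1, -2.9]
grip_width: 0.154
```

Run:
```python
from h import *
s=ctrl.read_state();print(s["time_s"],s["position"],s["ft_force"],s["ft_torque"])
c=capture("side");cv2.imwrite("pics/s7.png",cv2.resize(c["color"][60:220,280:480,::-1],None,fx=3.7,fy=3.7,interpolation=cv2.INTER_CUBIC))
t=capture("top");cv2.imwrite("pics/t7.png",t["color"][:,:,::-1])
```

```text
12.8 [ 0.46084916 -0.00401068  0.20222686] [-0.15868927  0.12565511 -2.8771968 ] [-0.66290821  0.03235522 -0.00934093]
```

View pics/s7.png

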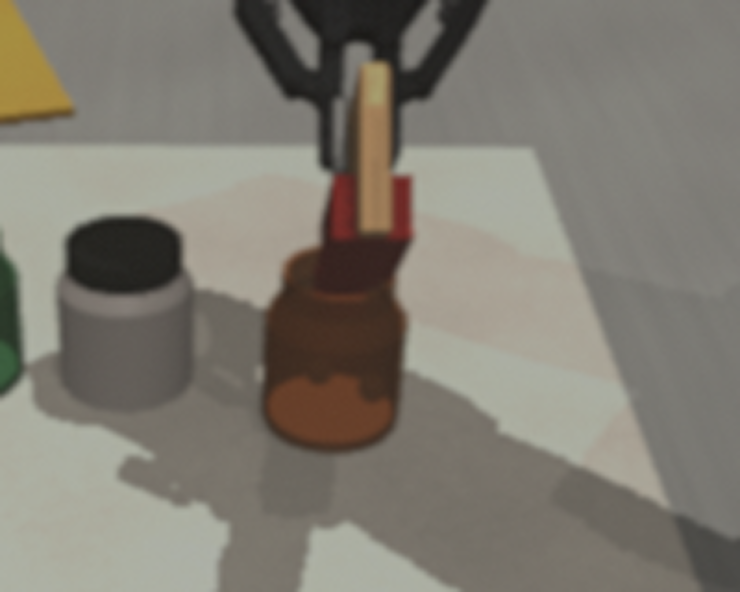

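View pics/t7.png

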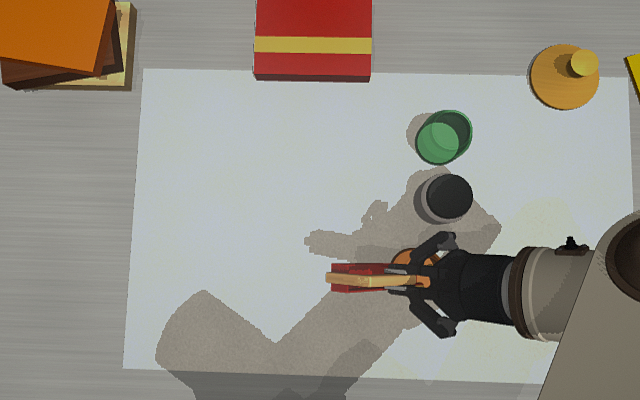

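In the side zoom the jar is upright with the spout in its mouth, and two small bumps near (318,373) and (373,383) at the back edge of the jar's floor may be the balls. I'll enlarge to check.

Run:
```python
import cv2,numpy as np
from h import *
c=capture("side")["color"][120:185,340:400,::-1];t=capture("top")["color"][235:310,315:455,::-1]
c=cv2.resize(c,None,fx=8,fy=8,interpolation=cv2.INTER_CUBIC);c=np.clip(c.astype(float)*1.9,0,255).astype(np.uint8)
t=cv2.resize(t,None,fx=5.5,fy=5.5,interpolation=cv2.INTER_CUBIC)
cv2.imwrite("pics/s8.png",c);cv2.imwrite("pics/t8.png",t)
```

```text
(no output)
```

View pics/s8.png

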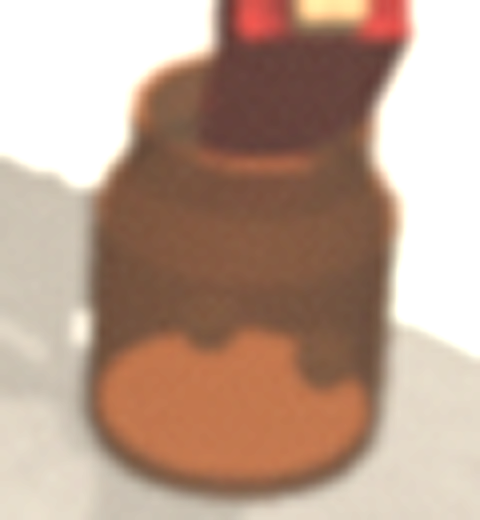

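View pics/t8.png

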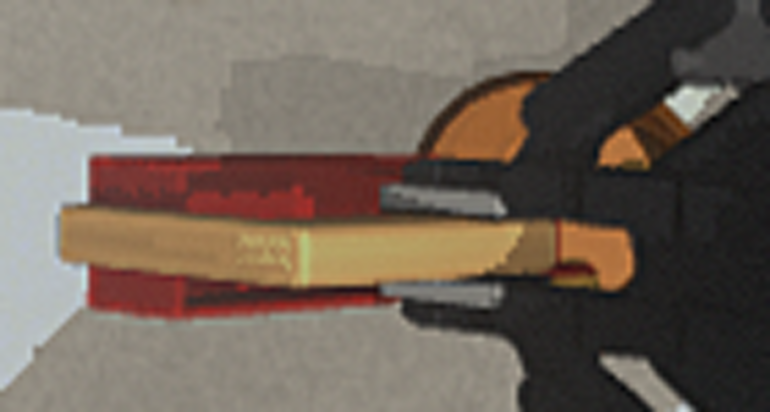

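Both balls are in the jar. The side zoom shows them near (210,320) and (325,355), and the top view shows brass near (635,160) and (575,280). I'll lift the spout straight up out of the mouth.

Request:
{"name": "arm_command", "arguments": {"plan": [[3.5,0,-3.6,0,0,0,255],[10,0,-11,0,0,0,255],[20,0,-21,0,0,0,255],[31,0,-32,0,0,0,255],[41,0,-43,0,0,0,255]]}}

```text
time_s: 13.5
position: [0.461, -0.0039, 0.2635]
tool_rot: [[0.0, 1.0, -0.0], [0.726, -0.0, 0.688], [0.688, -0.0, -0.726]]
ft_force: [-0.4, 0.2, -3.8]
grip_width: 0.155
```

Run:
```python
from h import *
print(go([.461,.22,.24],Rt(np.pi/2)),go([.461,.06,.27],Rt(np.pi/2,.4)))
```

```text
(array([146.4,   0. , 171. ]), array([-1.000e-04, -7.584e-01, -1.000e-04])) (array([50.9,  0. , 39.2]), array([-1.000e-04, -3.584e-01, -1.000e-04]))
```

Request:
{"name": "arm_command", "arguments": {"plan": [[8,0,6,0,-0.06,0,255],[18,0,14,0,-0.13,0,255],[29,0,22,0,-0.2,0,255],[40,0,31,0,-0.28,0,255],[51,0,39,0,-0.358,0,255]]}}

```text
time_s: 14.0
position: [0.461, 0.0604, 0.2716]
tool_rot: [[0.0, 1.0, 0.002], [0.922, -0.001, 0.387], [0.387, 0.002, -0.922]]
ft_force: [0.2, 0.1, -3.3]
grip_width: 0.154
```

Run:
```python
from h import *
print(go([.461,.14,.25],Rt(np.pi/2)))
```

```text
(array([65. , -0.1, 50.7]), array([ 0.0017, -0.3973, -0.0005]))
```

Request:
{"name": "arm_command", "arguments": {"plan": [[13,0,10,0,-0.08,0,255],[26,0,20,0,-0.16,0,255],[39,0,30,0,-0.24,0,255],[52,0,41,0.001,-0.32,0,255],[65,0,51,0.002,-0.397,0,255]]}}

```text
time_s: 14.5
position: [0.461, 0.141, 0.2511]
tool_rot: [[0.001, 1.0, 0.002], [1.0, -0.001, -0.002], [-0.002, 0.002, -1.0]]
ft_force: [0.1, 0.1, -2.6]
grip_width: 0.154
```

Run:
```python
from h import *
print(go([.461,.22,.0676],Rt(np.pi/2)))
c=capture("side");cv2.imwrite("pics/s9.png",c["color"][:,:,::-1])
```

```text
(array([ 79.3,  -0.4, 183.3]), array([ 0.0018,  0.0021, -0.0012]))
```

View pics/s9.png

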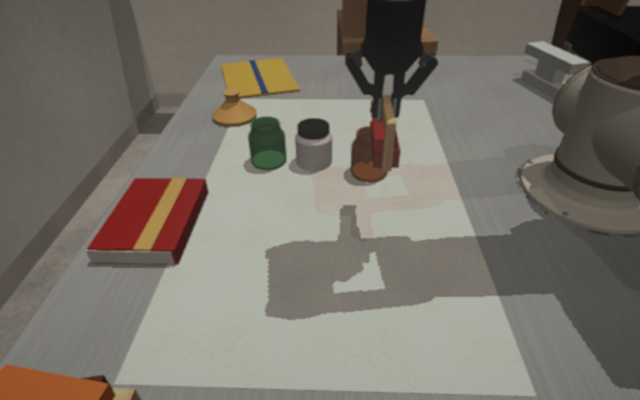

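The jar, at (370,155), hasn't moved, and the scoop is level above the table. I'll set it down on the free table at y = 0.22.

Request:
{"name": "arm_command", "arguments": {"plan": [[16,0,10,0.002,0.002,0,255],[32,0,25,0.002,0.002,0,255],[48,0,45,0.002,0.002,0,255],[64,0,65,0.002,0.002,0,255],[79,0,85,0.002,0.002,0,255]]}}

```text
time_s: 15.05
position: [0.4606, 0.2228, 0.1652]
tool_rot: [[0.0, 1.0, -0.001], [1.0, -0.0, -0.003], [-0.003, -0.001, -1.0]]
ft_force: [1.1, 0.8, -2.5]
grip_width: 0.156
```

Request:
{"name": "arm_command", "arguments": {"plan": [[0,0,20,0,0,0,255],[0,0,40,0,0,0,255],[0,0,58,0,0,0,255],[0,0,74,0,0,0,255],[0,0,84,0,0,0,255]]}}

```text
time_s: 15.55
position: [0.4604, 0.2227, 0.0809]
tool_rot: [[0.001, 1.0, -0.001], [1.0, -0.001, -0.002], [-0.002, -0.001, -1.0]]
ft_force: [-0.1, -0.6, -2.2]
grip_width: 0.155
```

Run:
```python
from h import *
print(go([.461,.22,.0676],Rt(np.pi/2)), ctrl.read_state()["ft_force"])
c=capture("side");cv2.imwrite("pics/s10.png",cv2.resize(c["color"][100:300,250:510,::-1],None,fx=3,fy=3))
```

```text
(array([-2.7,  0.6, 13.3]), array([-0.0014,  0.0025, -0.0014])) [-0.12833633 -0.55481855 -2.24716704]
```

View pics/s10.png

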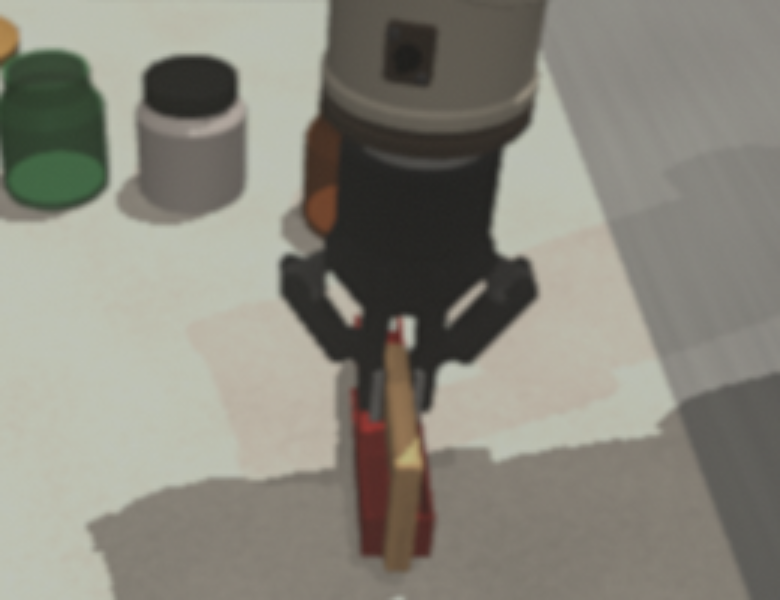

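The pan is empty and the scoop is level about 13 mm above the table. I'll lower the last bit and feel for contact.

Request:
{"name": "arm_command", "arguments": {"plan": [[0,0,5,0,0.002,0,255],[0,0,9,0,0.002,0,255],[0,0,11.5,0,0.002,0,255],[0,0,13,0,0.002,0,255],[0,0,13,0,0.002,0,255]]}}

```text
time_s: 16.1
position: [0.4602, 0.2225, 0.0674]
tool_rot: [[0.001, 1.0, -0.002], [1.0, -0.001, -0.001], [-0.001, -0.002, -1.0]]
ft_force: [-2.2, -1.9, 4.0]
grip_width: 0.154
```

Request:
{"name": "arm_command", "arguments": {"plan": [[0,0,0.4,0,0,0,255],[0,0,0.8,0,0,0,255],[0,0,0.8,0,0,0,255],[0,0,0.8,0,0,0,255],[0,0,0.8,0,0,0,255]]}}

```text
time_s: 16.6
position: [0.4604, 0.2225, 0.0673]
tool_rot: [[0.001, 1.0, -0.001], [1.0, -0.001, -0.001], [-0.001, -0.001, -1.0]]
ft_force: [-4.6, -2.5, 10.8]
grip_width: 0.155
```

The scoop touches the table. I'll release it and wait before rising.

Request:
{"name": "arm_command", "arguments": {"plan": [[0,0,-0.5,0,0,0,220],[0,0,-0.5,0,0,0,190],[0,0,-0.5,0,0,0,120],[0,0,-0.5,0,0,0,60],[0,0,-0.5,0,0,0,0]]}}

```text
time_s: 17.1
position: [0.4604, 0.2225, 0.0678]
tool_rot: [[0.001, 1.0, -0.001], [1.0, -0.001, -0.001], [-0.001, -0.001, -1.0]]
ft_force: [0.0, -0.3, 0.4]
grip_width: 0.753
```

Request:
{"name": "arm_command", "arguments": {"plan": [[0,0,0,0,0,0,0],[0,0,0,0,0,0,0],[0,0,0,0,0,0,0],[0,0,0,0,0,0,0],[0,0,0,0,0,0,0]]}}

```text
time_s: 17.6
position: [0.4604, 0.2225, 0.0678]
tool_rot: [[0.001, 1.0, -0.001], [1.0, -0.001, -0.001], [-0.001, -0.001, -1.0]]
ft_force: [0.9, -1.1, -0.4]
grip_width: 0.996
```

Request:
{"name": "arm_command", "arguments": {"plan": [[0,0,-10,0,0,0,0],[0,0,-25,0,0,0,0],[0,0,-45,0,0,0,0],[0,0,-70,0,0,0,0],[0,0,-100,0,0,0,0]]}}

```text
time_s: 18.1
position: [0.4602, 0.2225, 0.169]
tool_rot: [[0.001, 1.0, -0.002], [1.0, -0.001, -0.001], [-0.001, -0.002, -1.0]]
ft_force: [1.0, 0.4, -0.6]
grip_width: 0.998
```

Request:
{"name": "arm_command", "arguments": {"plan": [[0,0,-30,0,0,0,0],[0,0,-60,0,0,0,0],[0,0,-90,0,0,0,0],[0,0,-110,0,0,0,0],[0,0,-120,0,0,0,0]]}}

```text
time_s: 18.6
position: [0.4606, 0.2227, 0.2916]
tool_rot: [[0.001, 1.0, 0.001], [1.0, -0.001, -0.0], [-0.0, 0.001, -1.0]]
ft_force: [0.9, -0.1, -0.3]
grip_width: 1.005
```

Run:
```python
from h import *
s=ctrl.read_state();print(s["time_s"],s["position"],s["ft_force"])
c=capture("side");cv2.imwrite("pics/s11.png",cv2.resize(c["color"][100:300,250:510,::-1],None,fx=3,fy=3))
t=capture("top");cv2.imwrite("pics/t11.png",t["color"][:,:,::-1])
```

```text
18.6 [0.46058429 0.22267177 0.2915877 ] [ 0.85529128 -0.11057451 -0.33916705]
```

View pics/s11.png

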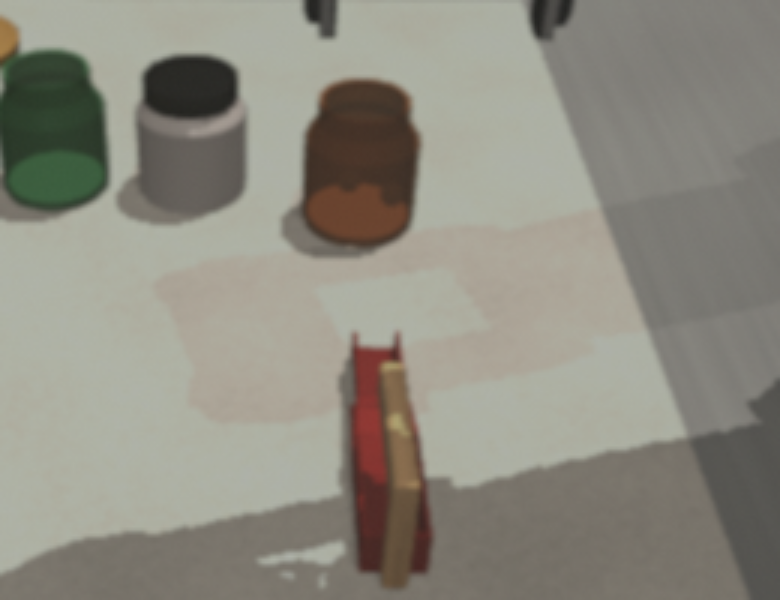

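View pics/t11.png

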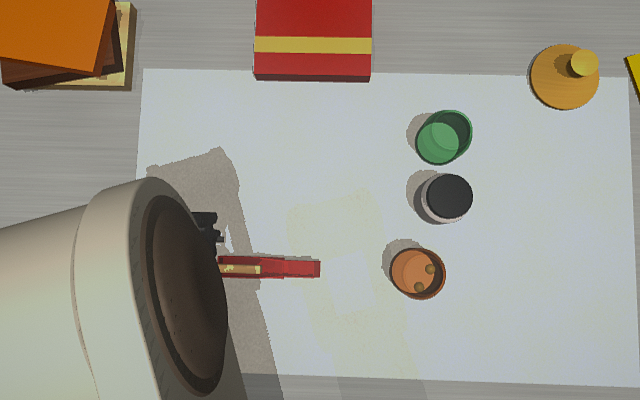

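The top view shows both balls in the upright amber jar, at (430,269) and (419,287). The scoop stands empty on its base with its lip at (319,268), and the gripper is clear of everything. I'm handing in.

Run:
```python
from cell import job
print(job.finish_job())
```

```text
the job is handed in; nothing more can be done
None
```

Both balls are in the amber jar, the jar is still standing in its original spot, and the empty scoop is back on its flat base. I handed the job in at about 18.7 s of the 67 s allowed; it gave no verdict.

- **What I did:** I gripped the scoop by its wooden bar and carried it level to the jar. I lowered the lip into the mouth until the force reading showed the spout resting on the rim. I then lifted about 3 mm and tipped to about 43 degrees, pivoting at the rim edge. After checking that both balls were in, I lifted the spout straight up, levelled the scoop, set it down at about y = 0.22, released and rose clear.
- **Last checks:** The final top picture shows both balls inside the upright jar. The scoop is level on the table and the gripper is well clear. No check failed or disagreed. Rim contact came with the tip at an estimated 89 mm, against the 90 mm expected.
- **Not seen directly:** The arm and scoop hid the lip from both cameras as it went into the mouth, so I judged that step from the measured tool pose and the contact force.

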